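# Aim an inspection mirror at the hidden marker of a pump housing and hold it

## Robot

A 6-joint arm with a two-finger parallel gripper is mounted at the origin on the work surface. World frame = base frame: x ahead of the robot, y to its left, z up, the work surface at z = 0. Lengths are in m, angles in rad, forces in N, time in s.
With the tool pointing down it reaches from about 0.3 to 0.875 m from the base axis. Payload 6.4 kg.
Tool frame: the origin (TCP) lies between the finger pads; the fingertips stand 25 mm ahead of it and the grasp point (between the pads) lies 6 mm ahead of it; y points along the fingers, x is the direction in which the jaws open and shut, and the axes are right-handed (so a half turn about y gives the same grasp; the last joint's range is limited). The gripper opens to 88 mm and grips with 3 to 60 N. Pads are 18 mm wide; open, the fingers measure 123 mm over their backs; the gripper's body (75 mm by 187 mm) begins 45 mm behind the grasp point.
Start: joints at [1.107, 0.181, 1.607, -0, 1.354, -0.206], TCP at [0.147, 0.556, 0.264] pointing down, gripper open.
Joint ranges: [-2.99, 2.99], [-0.89, 2.07], [0.3, 2.58], [-1.14, 4.28], [0, 2.63], [-3.12, 3.12]. Speed limits (rad/s): [2.57, 2.57, 3.01, 3.14, 3.14, 3.14].

## Interface

Orientations are given as a unit quaternion [w, x, y, z].
In Python, from workcell import ctrl, vision gives the robot as it stands.
- The arm moves only by the tool play_rows, never from a script. Its argument "commands" is a list of rows, each a list of 5 numbers: the shift along the world's x, y, z in cm, then the turn about the world's z in rad, then the finger opening in cm, from 0 to 8.81. In form: [[x, y, z, yaw, claw], ...]. A call has 1 to 20 rows; each row is the pose to reach, as a shift and turn from the pose commanded when the call began; what a row does not reach only later rows make up. A row lasts 1/8 s, in which the tool goes at most 62.5 mm and 10.7 degrees, less where a joint would pass 70% of its speed; a pose out of reach is approached as far as the arm can. A call with a gripper value outside its range is refused whole. The fingers move at their own pace and stop on an object; "force" is the grip in N (left out, the last holds). Time passes only in rows, so rows that repeat a pose let the fingers close. It gives the time, the measured TCP pose, the force and the opening at its end, in the units of the state.
- ctrl.observe(): the state, without advancing time (a new reading comes with each control period).
- vision.get_image(name): name is "scene" or "side" or "wrist"; returns a dict with "color" (400x640x3 uint8, red, green, blue), "z_map" (400x640 float32, m along the optical axis (not along the pixel's ray), 0 where there is no reading), "fx", "fy", "cx", "cy" (pixels), "dist" ([k1, k2, p1, p2, k3] as OpenCV has them; the pictures are not rectified), "extrinsics" (4x4, takes a point from world to camera coordinates). Camera axes: x right, y down, z forward; pixel columns grow to the right and rows downward; lengths in m; the calibration is good to about 2 mm. A picture is of the moment at which its call begins.
- ctrl.close_job(): hands the job in, once; it reports no verdict.
The state is a dict: "t": time; "joint_pos": joint angles; "joint_velocities": joint speeds; "effort": joint torques, N m; "eef_pos": TCP position; "tcp_rot": TCP orientation; "force": force on the tool from outside, world axes, zero at the start; "wrist_torque": the same for the moment, N m; "finger_gap": finger opening in m.
Only numpy, scipy, OpenCV 4.12 (cv2) and the standard library are available. Lean on these libraries where they do the work, as an engineer would, in place of code of your own. Each camera call takes 0.05 s, during which the arm holds its last target.

## Task

Push the open drawer of the inspection stand, with the pump housing in it, fully home until it seats in its detent. Then turn the sprung mirror by its upright post until the stand's camera sees the marker on the housing's side in the mirror, that is, until the camera's aiming beam, thrown back by the mirror, falls on the marker, and finish while still holding the post so that the mirror stays at that angle. Leave the loose parts, the bottle and the wrench lying where they are.

Things in the scene. Friction and masses are not known exactly. Their poses are not given: they have to be found in the camera images.
- drawer (a joint): How far the stand's drawer is open, in m: 0 = home against its stop, 0.03 to 0.06 at the start. It slides easily (about 1 N) until some 13 mm from home, where a sprung roller resists with about 4 N; in the last 5 mm the roller pulls it home and keeps it there.
- drawer_front (a point): Middle of the outer face of the drawer's upright front panel (182 mm wide, 10 mm thick, from 24 to 90 mm above the table). The point is 70 mm above the table and moves with the drawer. x axis: level, the way the drawer is pushed home; y along the panel; z up. The housing behind the panel is 108 mm high and may begin 20 mm behind the face.
- stand: The inspection stand, fixed to the table: base plate 300 x 285 mm, 20 mm high, with the drawer on its right, the mirror on its left and a small camera (107 mm high) at its far end. x axis: the way the drawer is pushed home; z up. Origin at table height under the closed drawer's middle, 104 mm further in than the closed front's face.
- mirror: Mirror 72 x 62 mm on an upright hinge. Origin on the hinge, 85 mm above the table. x axis: the way the glass faces; z up. A spring holds it at a rest stop (facing 90.5 degrees clockwise from the stand's x); it turns anticlockwise from above, 0 to 0.9 rad, against 1 to 4 N at the post, and springs back when let go. The marker shows at 0.3 to 0.68 rad, by where the housing sits.
- post (a point): Upright round post, 12 mm in diameter, on the end of the mirror's level arm, 60 mm behind the hinge axis. Free from 137 mm (the arm's top) to 195 mm above the table; the point is on its axis, 175 mm above the table. It swings with the mirror in a level circle round the hinge. Nothing near it is taller than 140 mm.
- marker (a point): The marker, a black ring 26 mm across on a white disc, on the flat side of the pump housing that faces the mirror, 85 mm above the table. The housing (cast metal, about 60 x 60 x 80 mm) is clamped in the drawer and moves with it; where it is clamped along the drawer differs from run to run.
- beam_mid (a point): Point on the thin aiming beam after the mirror, 120 mm from the hinge axis; x axis: along the beam, away from the mirror; y: level across it. The beam starts on the hinge axis, runs level 85 mm above the table, and turns about the hinge twice as far as the mirror. The camera sees whatever the beam falls on. At rest it points 56 degrees off straight across the stand, to the robot's side.
- spacer_mid (a point): Bystander, to be left alone: steel ring, 32 mm across and 12 mm high, on the base of the stand. The point is near its middle.
- nut_mid (a point): Bystander, to be left alone: round dark nut, 26 mm across and 12 mm high, on the base of the stand. The point is near its middle.
- bearing_mid (a point): Bystander, to be left alone: steel ring, 72 mm across and 18 mm high, on the table. The point is near its middle.
- flange_mid (a point): Bystander, to be left alone: dark flange, 84 mm across, 50 mm high, on the table. The point is near its middle.
- oil_mid (a point): Bystander, to be left alone: white bottle, 52 mm across and 140 mm high, on the table. The point is near its middle.
- wrench_mid (a point): Bystander, to be left alone: steel wrench lying on the table. The point is near its middle.

How it is judged:
On the way, in this order (a step that is already met when the one before it is completed fails the run):
1. the drawer is home in its detent (value of joint drawer below 0.003 m), for 0.2 s.
2. the robot holds the mirror so that the camera's aiming beam falls on the marker (value of joint drawer below 0.003 m and y of marker in the frame of beam_mid between -0.012 and 0.012 m and contact force between the fingers and mirror above 0.5 N), for 0.5 s.
At the end, for the whole second after the job is handed in: The drawer is home (open under 3 mm), the beam thrown back by the mirror passes within 12 mm sideways of the marker's middle, and the fingers still hold the mirror by its post or arm (contact force over 0.5 N), the mirror at rest (under 0.1 rad/s) (all of step 2 and angular speed of mirror below 0.1 rad/s); the arm keeps its last pose, push and grip.
It fails at once if a bystander (spacer, nut, bearing, flange, bottle or wrench) is moved over 30 mm (distance of any of spacer_mid, nut_mid, bearing_mid, flange_mid, oil_mid, wrench_mid from where it was at the start of the episode above 0.03 m).
It also fails if it takes over 51 s, if anything falls off the work surface, if the arm or the gripper's body presses on something with over 40 N, if the wrist force passes 120 N, or if a joint passes its speed limit or range.

## Working session

There is one attempt and no reset: what is moved stays moved. The work goes in short steps, Python scripts to look and compute and a tool call to move; the robot and the scene stay as the last step left them, time stands still between calls to the robot, and variables do not carry over. Pictures are saved under pics/ and viewed, and the job is handed in when it is done.

Besides the shell and the picture viewer there is one more tool, called after "Emit:" by a JSON object that holds its "name" and its "arguments". play_rows: Moves the arm, as the interface text tells. Its arguments: {"type":"object","properties":{"commands":{"type":"array"},"force":{"type":"number"}},"required":["commands"]}

```bash
mkdir -p pics
cat > h.py <<'E'
import numpy as np, cv2
from workcell import ctrl, vision
def grab(n,tag):
    im=vision.get_image(n); cv2.imwrite(f'pics/{tag}.png',cv2.cvtColor(im['color'],cv2.COLOR_RGB2BGR)); np.save(f'pics/{tag}.npy',im,allow_pickle=True); return im
def load(tag): return np.load(f'pics/{tag}.npy',allow_pickle=True).item()
def ray(im,u,v):
    K=np.array([[im['fx'],0,im['cx']],[0,im['fy'],im['cy']],[0,0,1.]])
    p=cv2.undistortPoints(np.array([[[u,v]]],float),K,np.array(im['dist'],float))[0,0]
    E=np.array(im['extrinsics']);R=E[:3,:3];t=E[:3,3]
    return -R.T@t, R.T@np.array([p[0],p[1],1.])
def plane(im,u,v,z):
    o,d=ray(im,u,v); return o+d*(z-o[2])/d[2]
def depth(im,u,v):
    o,d=ray(im,u,v); return o+d*im['z_map'][int(v),int(u)]
def proj(im,P):
    K=np.array([[im['fx'],0,im['cx']],[0,im['fy'],im['cy']],[0,0,1.]]);E=np.array(im['extrinsics'])
    return cv2.projectPoints(np.array(P,float).reshape(-1,1,3),cv2.Rodrigues(E[:3,:3])[0],E[:3,3],K,np.array(im['dist'],float))[0].reshape(-1,2)
E
python3 - <<'E'
from h import *
for n in ['scene','side','wrist']:
    im=grab(n,n+'0'); print(n,(-np.array(im['extrinsics'])[:3,:3].T@np.array(im['extrinsics'])[:3,3]).round(3))
s=ctrl.observe(); print({k:np.round(v,3) for k,v in s.items()})
E
```

```text
scene [ 1.344 -0.056  0.735]
side [-0.084 -0.711  1.09 ]
wrist [0.077 0.574 0.384]
{'t': np.float64(0.15), 'joint_pos': array([ 1.107,  0.181,  1.608, -0.   ,  1.354, -0.206]), 'joint_velocities': array([-0.001, -0.004, -0.002,  0.   ,  0.004,  0.   ]), 'effort': array([ 1.0000e-03, -4.3423e+01, -3.4218e+01,  7.0000e-02,  3.6000e-02,
       -0.0000e+00]), 'eef_pos': array([0.146, 0.556, 0.263]), 'tcp_rot': array([-0.56 ,  0.56 ,  0.431, -0.432]), 'force': array([-0.022,  0.317, -0.478]), 'wrist_torque': array([ 0.006,  0.006, -0.002]), 'finger_gap': np.float64(0.088)}
```

View pics/scene0.png

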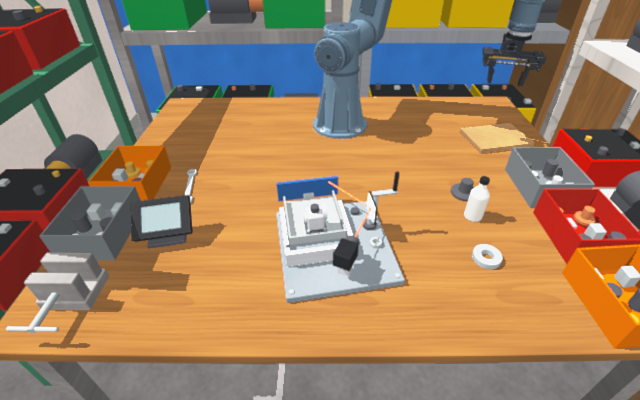

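View pics/side0.png

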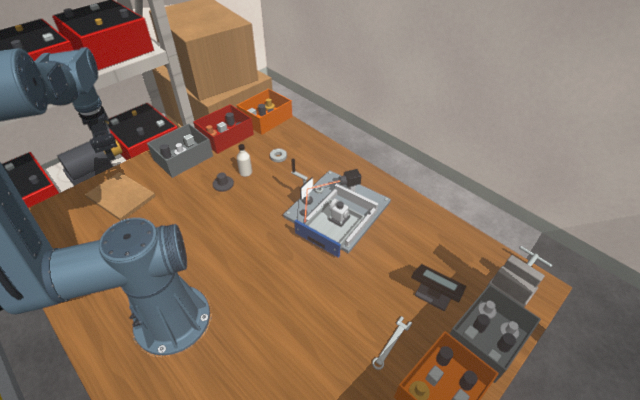

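View pics/wrist0.png

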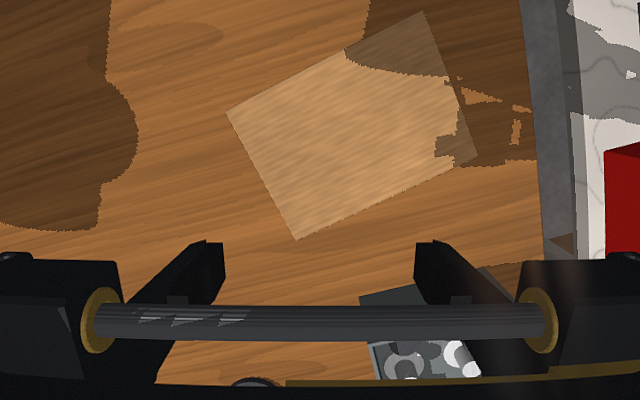

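The scene view shows the stand's blue drawer front at about (308,188), the mirror at (372,208) and the black post top at (397,180). In the side view the blue panel is at (317,238). I'll zoom in.

Run:
```python
from h import *
a=cv2.imread('pics/scene0.png')[150:310,260:430]; cv2.imwrite('pics/sc0z.png',cv2.resize(a,None,fx=3.6,fy=3.6,interpolation=cv2.INTER_CUBIC))
a=cv2.imread('pics/side0.png')[145:265,270:400]; cv2.imwrite('pics/si0z.png',cv2.resize(a,None,fx=5,fy=5,interpolation=cv2.INTER_CUBIC))
for n in ['scene0','side0']:
    im=load(n); hsv=cv2.cvtColor(im['color'],cv2.COLOR_RGB2HSV)
    m=cv2.inRange(hsv,(105,100,40),(125,255,255)); m[:150]=0
    N,l,st,c=cv2.connectedComponentsWithStats(m); 
    for i in range(1,N):
        if st[i,4]>100:
            print(n,st[i],c[i])
            cn=cv2.findContours((l==i).astype(np.uint8),0,2)[0][0]; print(cv2.approxPolyDP(cn,2,True)[:,0].tolist())
            vs,us=np.nonzero(l==i); P=np.array([depth(im,u,v) for u,v in zip(us,vs)]); 
            print(P.mean(0),P.min(0),P.max(0))
            np.save(f'pics/{n}_blue.npy',P)
```

```text
scene0 [277 176  61  25 929] [305.72335845 187.57588805]
[[337, 177], [277, 183], [279, 200], [283, 195], [286, 199], [302, 197], [303, 192], [310, 191], [314, 195], [329, 194], [333, 189], [336, 193], [336, 189], [327, 181], [329, 179], [336, 184]]
[ 0.50499202 -0.11613599  0.06694297] [ 0.47621239 -0.19923471  0.02708429] [ 1.34441356 -0.02463126  0.73492896]
side0 [295 220  45  30 127] [317.52755906 232.82677165]
[[295, 220], [337, 244], [339, 249], [338, 243]]
[ 0.49148009 -0.11752101  0.08886832] [ 0.47266788 -0.204086    0.07024079] [ 0.51093317 -0.02404502  0.09455191]
```

View pics/sc0z.png

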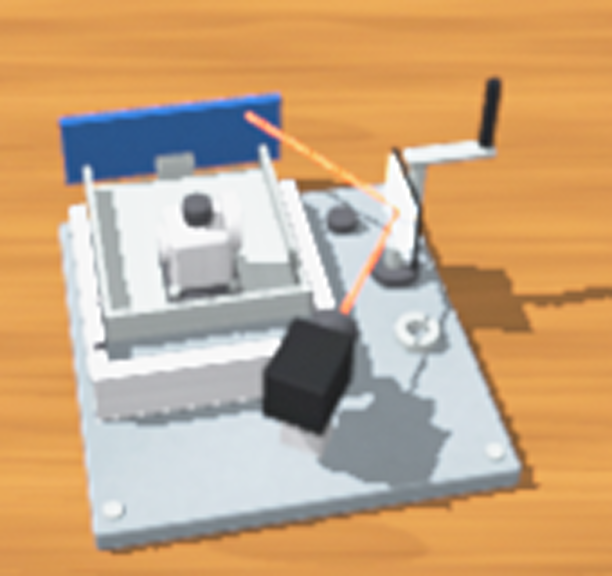

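View pics/si0z.png

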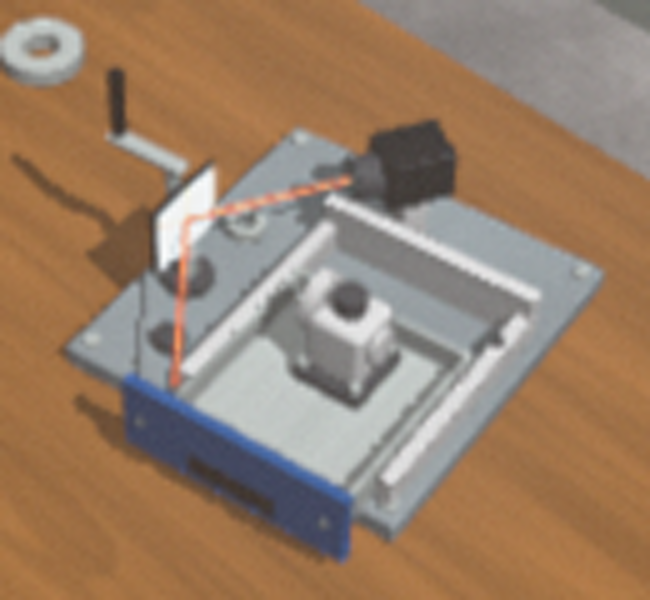

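Run:
```python
from h import *
S=load('scene0');D=load('side0')
sc=lambda x,y:((x+.5)/3.6-.5+260,(y+.5)/3.6-.5+150)
sd=lambda x,y:((x+.5)/5-.5+270,(y+.5)/5-.5+145)
def p(n,im,q,z): print(n,plane(im,*q,z).round(4))
p('post sc',S,sc(491,80),.195);p('post sd',D,sd(116,71),.195)
p('hinge sc',S,sc(396,213),.085);p('hinge sd',D,sd(188,219),.085)
for q in [(98,535),(520,472)]: p('base sc',S,sc(*q),.02)
for q in [(300,128),(603,270),(390,530),(65,350)]: p('base sd',D,sd(*q),.02)
for q in [(125,377),(350,492)]: p('panel top sd',D,sd(*q),.09)
for q in [(62,120),(281,97)]: p('panel top sc',S,sc(*q),.09)
p('beam end sc',S,sc(248,115),.085);p('beam end sd',D,sd(175,383),.085)
P=np.load('pics/scene0_blue.npy');P=P[P[:,0]<.55];print(np.polyfit(P[:,1],P[:,0],1))
for q in [(350,290),(300,280),(385,330)]: p('housing top sd',D,sd(*q),.108)
p('cap',S,sc(198,200),.108)
```

```text
post sc [0.6043 0.1184 0.195 ]
post sd [0.6026 0.1203 0.195 ]
hinge sc [0.6194 0.0586 0.085 ]
hinge sd [0.6129 0.0604 0.085 ]
base sc [ 0.8507 -0.1474  0.02  ]
base sc [0.8034 0.1276 0.02  ]
base sd [0.7963 0.1245 0.02  ]
base sd [ 0.8457 -0.1496  0.02  ]
base sd [ 0.5498 -0.2035  0.02  ]
base sd [0.4999 0.0727 0.02  ]
panel top sd [ 0.4746 -0.0253  0.09  ]
panel top sd [ 0.5122 -0.1983  0.09  ]
panel top sc [ 0.5118 -0.1987  0.09  ]
panel top sc [ 0.4825 -0.0226  0.09  ]
beam end sc [ 0.4999 -0.0497  0.085 ]
beam end sd [ 0.4979 -0.0494  0.085 ]
[-0.18149104  0.47931308]
housing top sd [ 0.6288 -0.0862  0.108 ]
housing top sd [ 0.611  -0.0555  0.108 ]
housing top sd [ 0.6186 -0.1286  0.108 ]
cap [ 0.63   -0.0868  0.108 ]
```

Run:
```python
from h import *
from scipy.spatial.transform import Rotation as R
s=ctrl.observe(); q=s['tcp_rot']; M=R.from_quat([q[1],q[2],q[3],q[0]]).as_matrix(); print(M.round(3))
j=np.degrees(np.arctan2(M[1,0],M[0,0])); print('jaw yaw',j)
f=np.array([.4934,-.1118]); u=np.array([.984,.177])
t=f-.05*u; print('pre',t,'shift cm',(np.r_[t,.08]-s['eef_pos'])*100,'yaw options',np.radians([100.2-j,-79.8-j]), s['joint_pos'].round(3))
E=np.array(load('wrist0')['extrinsics']); c=-E[:3,:3].T@E[:3,3]; print('wristcam in tool',M.T@(c-s['eef_pos']), 'view dir tool',M.T@E[2,:3])
```

```text
[[ 0.255 -0.001 -0.967]
 [ 0.967 -0.001  0.255]
 [-0.001 -1.     0.   ]]
jaw yaw 75.22732966235247
pre [ 0.4442  -0.12065] shift cm [ 29.77688658 -67.63224636 -18.30353845] yaw options [ 0.43585532 -2.70573733] [ 1.107  0.181  1.608 -0.     1.354 -0.206]
wristcam in tool [ 0.00014502 -0.12078282  0.07238479] view dir tool [ 1.86400131e-04  9.59781138e-01 -2.80749234e-01]
```

Emit:
{"name": "play_rows", "arguments": {"commands": [[2.5,-5.6,0,0.06,0],[5,-11.2,0,0.12,0],[7.5,-16.9,0,0.18,0],[10,-22.5,0,0.24,0],[12.5,-28.2,0,0.3,0],[15,-33.8,0,0.36,0],[17.5,-39.4,0,0.436,0],[20,-45.1,0,0.436,0],[22.5,-50.7,0,0.436,0],[25,-56.4,0,0.436,0],[27.5,-62,0,0.436,0],[29.8,-67.6,0,0.436,0],[29.8,-67.6,-5,0.436,0],[29.8,-67.6,-10,0.436,0],[29.8,-67.6,-15,0.436,0],[29.8,-67.6,-18.3,0.436,0],[29.8,-67.6,-18.3,0.436,0],[29.8,-67.6,-18.3,0.436,0]], "force": 20}}

```text
t: 2.4
eef_pos: [0.4453, -0.1204, 0.0818]
tcp_rot: [-0.453, 0.454, 0.543, -0.542]
force: [0.6, 0.4, 0.2]
finger_gap: 0.0004
```

Run:
```python
from h import *
grab('side','side1'); a=cv2.imread('pics/side1.png')[125:285,230:430]; cv2.imwrite('pics/si1z.png',cv2.resize(a,None,fx=4,fy=3.7,interpolation=cv2.INTER_CUBIC))
s=ctrl.observe(); print({k:np.round(v,3) for k,v in s.items()})
```

```text
{'t': np.float64(2.45), 'joint_pos': array([-0.522,  0.191,  2.017, -0.   ,  0.931, -2.271]), 'joint_velocities': array([-0.002, -0.013, -0.004, -0.002, -0.001, -0.001]), 'effort': array([-2.0000e-02, -3.4318e+01, -2.4915e+01, -4.9000e-02,  9.0000e-02,
        1.0000e-03]), 'eef_pos': array([ 0.446, -0.121,  0.082]), 'tcp_rot': array([-0.453,  0.454,  0.543, -0.542]), 'force': array([ 0.651, -0.157,  0.04 ]), 'wrist_torque': array([ 0.056, -0.012,  0.008]), 'finger_gap': np.float64(0.0)}
```

View pics/si1z.png

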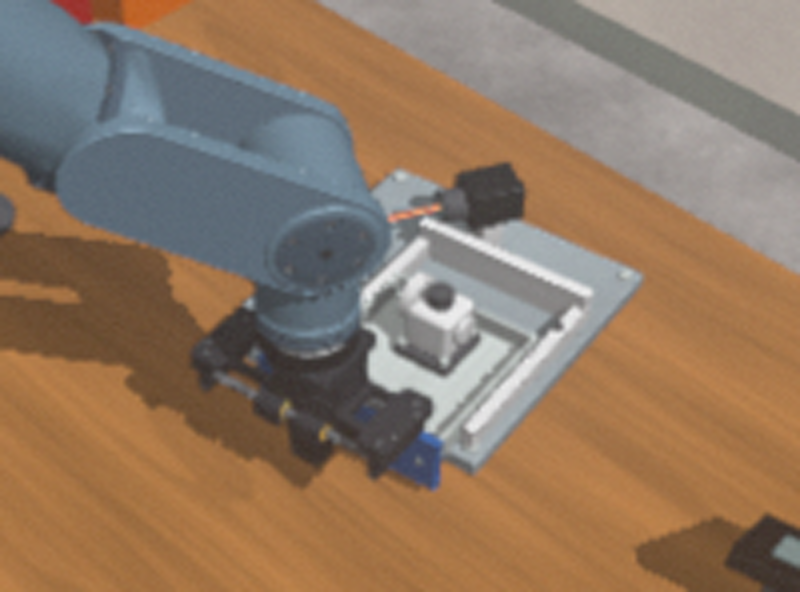

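The gripper stands clear in front of the blue panel, around (330,400) in the zoom. Now I'll push along the stand's x.

Emit:
{"name": "play_rows", "arguments": {"commands": [[1.48,0.27,0,0,0],[2.95,0.53,0,0,0],[3.94,0.71,0,0,0],[4.92,0.89,0,0,0],[5.9,1.06,0,0,0],[6.4,1.15,0,0,0],[6.4,1.15,0,0,0]]}}

```text
t: 3.32
eef_pos: [0.5089, -0.1084, 0.0806]
tcp_rot: [-0.453, 0.453, 0.543, -0.543]
force: [-0.4, -0.2, -0.3]
finger_gap: 0.0002
```

Run:
```python
from h import *
grab('side','side2'); a=cv2.imread('pics/side2.png')[125:285,230:430]; cv2.imwrite('pics/si2z.png',cv2.resize(a,None,fx=4,fy=3.7,interpolation=cv2.INTER_CUBIC))
s=ctrl.observe(); print(s['eef_pos'],s['force'])
```

```text
[ 0.50854273 -0.10837814  0.08055525] [-0.02689825  0.38450786 -0.43135467]
```

View pics/si2z.png

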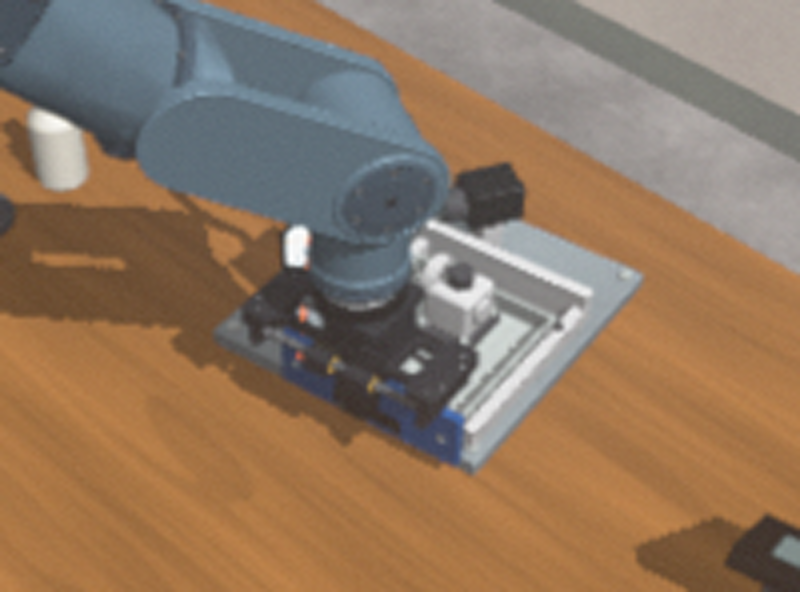

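Emit:
{"name": "play_rows", "arguments": {"commands": [[0.4,0.07,0,0,0],[0.8,0.14,0,0,0],[1.2,0.21,0,0,0],[1.2,0.21,0,0,0]]}}

```text
t: 3.88
eef_pos: [0.5198, -0.1063, 0.0804]
tcp_rot: [0.454, -0.453, -0.542, 0.543]
force: [-2.8, -0.2, 1.6]
finger_gap: 0.0006
```

Emit:
{"name": "play_rows", "arguments": {"commands": [[0.3,0.05,0,0,0],[0.6,0.11,0,0,0],[0.6,0.11,0,0,0]]}}

```text
t: 4.25
eef_pos: [0.5271, -0.1052, 0.0807]
tcp_rot: [-0.453, 0.454, 0.543, -0.542]
force: [-0.8, 0.7, -0.5]
finger_gap: 0.0006
```

Run:
```python
from h import *
grab('side','side3'); a=cv2.imread('pics/side3.png')[125:285,230:430]; cv2.imwrite('pics/si3z.png',cv2.resize(a,None,fx=4,fy=3.7,interpolation=cv2.INTER_CUBIC))
s=ctrl.observe(); print(s['eef_pos'],s['force'])
```

```text
[ 0.52710332 -0.10529277  0.08081707] [-0.53189929  0.43935001 -0.54203702]
```

View pics/si3z.png

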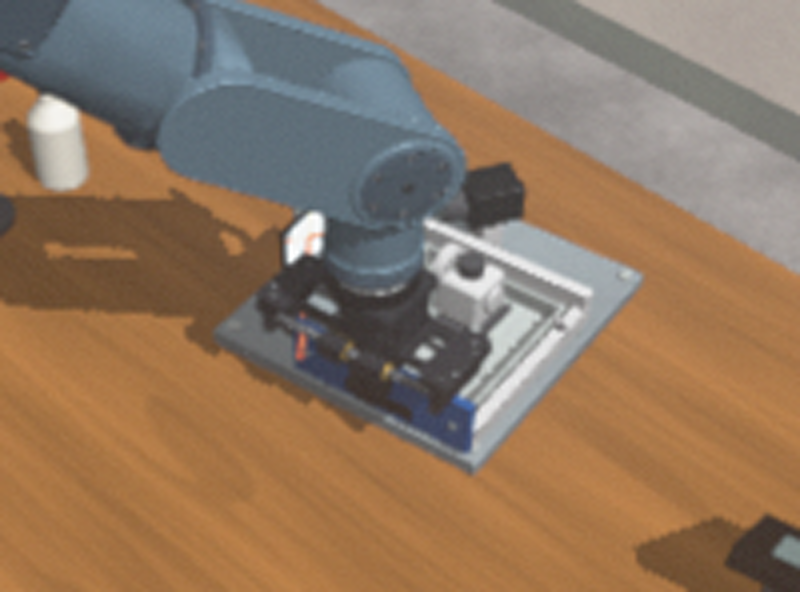

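Emit:
{"name": "play_rows", "arguments": {"commands": [[0.25,0.04,0,0,0],[0.5,0.09,0,0,0],[0.5,0.09,0,0,0]]}}

```text
t: 4.68
eef_pos: [0.5273, -0.1052, 0.0808]
tcp_rot: [0.456, -0.451, -0.54, 0.545]
force: [-25.4, -5.5, 18.5]
finger_gap: 0.0008
```

Emit:
{"name": "play_rows", "arguments": {"commands": [[0.25,0.04,0,0,0],[0.5,0.09,0,0,0],[0.5,0.09,0,0,0]]}}

```text
t: 5.05
eef_pos: [0.5275, -0.1051, 0.0808]
tcp_rot: [0.459, -0.447, -0.538, 0.548]
force: [-49.0, -12.1, 37.4]
finger_gap: 0.0007
```

Run:
```python
from h import *
D=load('side3'); f=lambda x,y:((x+.5)/4-.5+230,(y+.5)/3.7-.5+125)
print('cap',plane(D,*f(471,262),.112)); 
for q in [(474,402),(268+28,315)]: print('paneltop',plane(D,*f(*q),.09))
W=load('wrist0'); print(W['fx'],W['cx'],W['cy'])
c=plane(D,*f(471,262),.112)[:2]; u=np.array([.984,.177]); v=np.array([-.177,.984]); m=c+.03*v; print('marker est',m)
for dx in (0,): print('TCP tgt',m+.028*v)
```

```text
cap [ 0.67049634 -0.08380529  0.112     ]
paneltop [ 0.56114188 -0.19007355  0.09      ]
paneltop [ 0.52822244 -0.01203839  0.09      ]
348.8054006536197 318.9428051350156 199.10199584681945
marker est [ 0.66518634 -0.05428529]
TCP tgt [ 0.66023034 -0.02673329]
```

Emit:
{"name": "play_rows", "arguments": {"commands": [[-2.5,-0.45,0,0,0],[-5,-0.9,0,0,0],[-5,-0.9,6,0,0],[-5,-0.9,12,-0.18,0],[-5,-0.9,18,-0.36,8.8],[-5,-0.9,23.4,-0.54,8.8],[0,1,23.4,-0.72,8.8],[5,4,23.4,-0.9,8.8],[9,6,23.4,-1.08,8.8],[12.3,7.6,23.4,-1.26,8.8],[12.3,7.6,23.4,-1.44,8.8],[12.3,7.6,23.4,-1.57,8.8],[12.3,7.6,23.4,-1.57,8.8],[12.3,7.6,23.4,-1.57,8.8]]}}

```text
t: 6.8
eef_pos: [0.6597, -0.0275, 0.315]
tcp_rot: [-0.704, 0.704, 0.064, -0.064]
force: [0.1, 0.6, 1.0]
finger_gap: 0.0882
```

Run:
```python
from h import *
grab('side','side4'); grab('wrist','wrist4');grab('scene','scene4')
a=cv2.imread('pics/side4.png')[125:285,230:430]; cv2.imwrite('pics/si4z.png',cv2.resize(a,None,fx=4,fy=3.7,interpolation=cv2.INTER_CUBIC))
s=ctrl.observe(); print({k:np.round(v,3) for k,v in s.items()})
```

```text
{'t': np.float64(6.95), 'joint_pos': array([-0.221,  0.333,  1.317,  0.   ,  1.491, -0.401]), 'joint_velocities': array([ 0.001,  0.   , -0.   , -0.001,  0.002,  0.007]), 'effort': array([ 2.6000e-02, -5.2416e+01, -3.5777e+01,  6.7000e-02,  3.8000e-02,
       -2.1000e-02]), 'eef_pos': array([ 0.66 , -0.028,  0.315]), 'tcp_rot': array([-0.704,  0.704,  0.064, -0.063]), 'force': array([-0.509, -0.438, -0.297]), 'wrist_torque': array([-0.047,  0.059,  0.016]), 'finger_gap': np.float64(0.088)}
```

View pics/si4z.png

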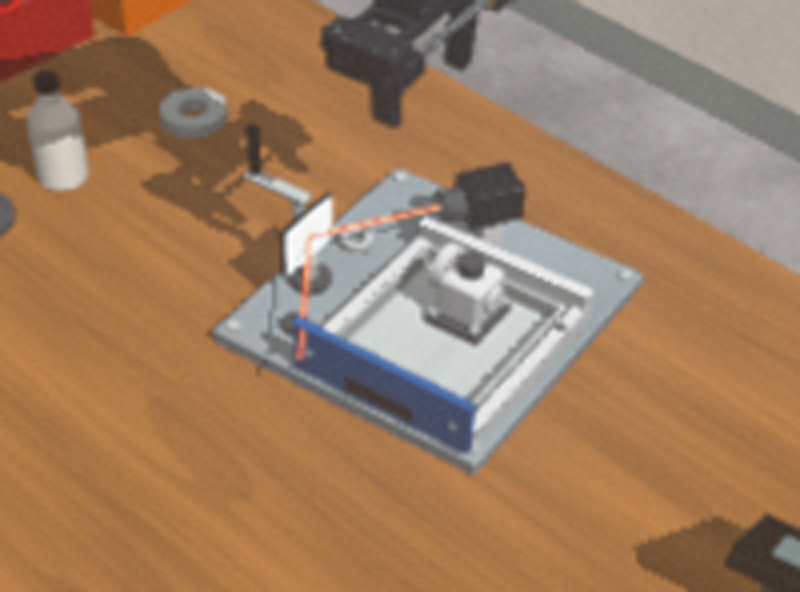

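View pics/wrist4.png

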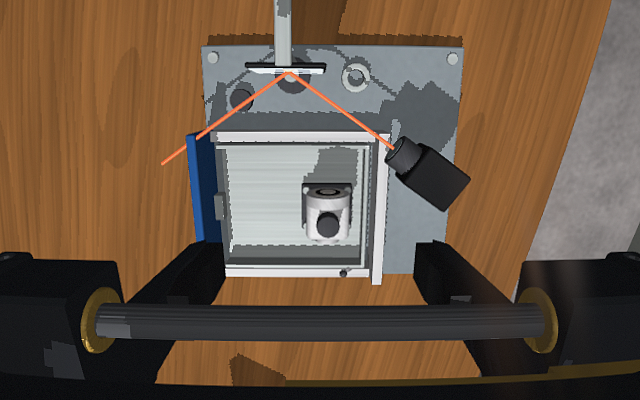

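View pics/scene4.png

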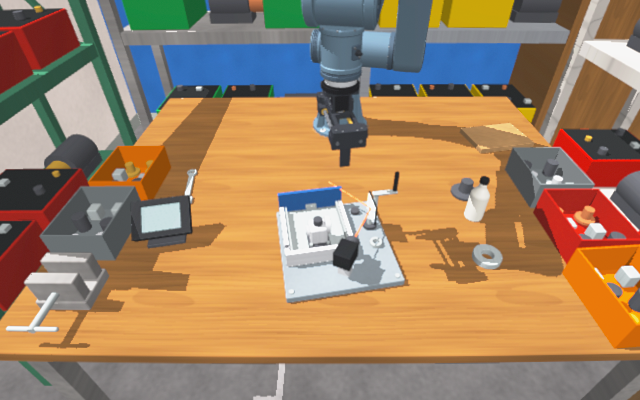

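Run:
```python
from h import *
a=cv2.imread('pics/wrist4.png')[40:260,220:400]; cv2.imwrite('pics/w4z.png',cv2.resize(a,None,fx=3.3,fy=2.7,interpolation=cv2.INTER_CUBIC))
W=load('wrist4')
h=plane(W,289.5,73,.085);m=plane(W,327.5,191,.085);print(h,m)
print('beam pt',plane(W,163,164,.085), depth(W,327,191))
c=plane(W,280,0,.137); print('arm/post?',proj(W,[[.6036,.1193,.195],[.6036,.1193,.137]]), proj(W,[[.6136,.0602,.085]]))
D=load('side4'); f=lambda x,y:((x+.5)/4-.5+230,(y+.5)/3.7-.5+125)
print('hinge side',plane(D,*f(312,237),.085),'cap',plane(D,*f(471,262),.112),'post',plane(D,*f(253,126),.195))
```

```text
[0.61504502 0.06145166 0.085     ] [ 0.67263989 -0.04682296  0.085     ]
beam pt [ 0.50015095 -0.04896789  0.085     ] [ 0.67217055 -0.04706718  0.08441764]
arm/post? [[272.48595001 -37.00944161]
 [281.84170378  -9.78827607]] [[287.80000726  74.06289689]]
hinge side [0.61295877 0.05824379 0.085     ] cap [ 0.67049634 -0.08380529  0.112     ] post [0.60315588 0.12059318 0.195     ]
```

View pics/w4z.png

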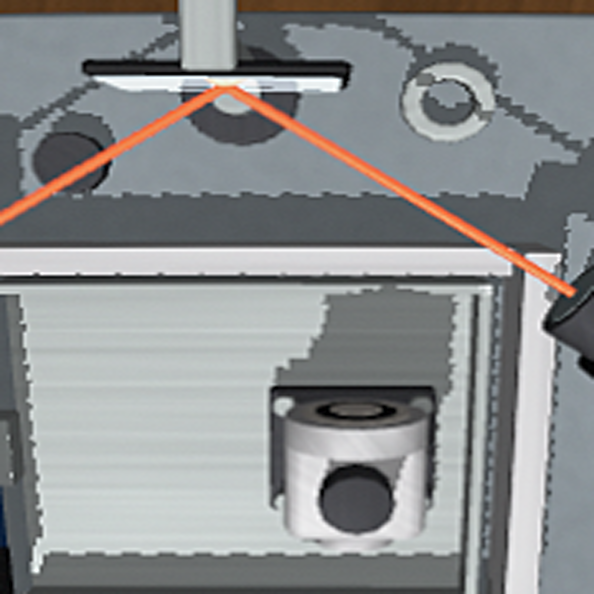

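Emit:
{"name": "play_rows", "arguments": {"commands": [[-1.9,4.9,0,0,8.8],[-3.8,9.8,0,0,8.8],[-5.6,14.7,0,0,8.8],[-5.6,14.7,-4,0,8.8],[-5.6,14.7,-7,0,8.8],[-5.6,14.7,-8,0,8.8],[-5.6,14.7,-8,0,8.8]]}}

```text
t: 7.82
eef_pos: [0.6036, 0.1193, 0.2347]
tcp_rot: [0.704, -0.704, -0.063, 0.063]
force: [0.8, -0.6, -0.2]
finger_gap: 0.0878
```

Run:
```python
from h import *
grab('side','side5'); grab('wrist','wrist5');grab('scene','scene5')
a=cv2.imread('pics/side5.png')[125:285,230:430]; b=cv2.imread('pics/scene5.png')[130:290,260:460]
cv2.imwrite('pics/c5.png',cv2.resize(np.vstack([a,b]),None,fx=2.8,fy=1.87,interpolation=cv2.INTER_CUBIC))
s=ctrl.observe(); print({k:np.round(v,3) for k,v in s.items()})
```

```text
{'t': np.float64(7.975), 'joint_pos': array([ 0.002,  0.293,  1.527,  0.   ,  1.318, -0.176]), 'joint_velocities': array([ 0.   , -0.004,  0.002, -0.002, -0.003,  0.   ]), 'effort': array([ 3.0000e-02, -4.7874e+01, -3.3287e+01,  7.2000e-02,  3.7000e-02,
       -3.0000e-03]), 'eef_pos': array([0.605, 0.119, 0.236]), 'tcp_rot': array([-0.704,  0.704,  0.064, -0.062]), 'force': array([-0.121,  0.347,  1.062]), 'wrist_torque': array([-0.065, -0.008, -0.011]), 'finger_gap': np.float64(0.088)}
```

View pics/c5.png

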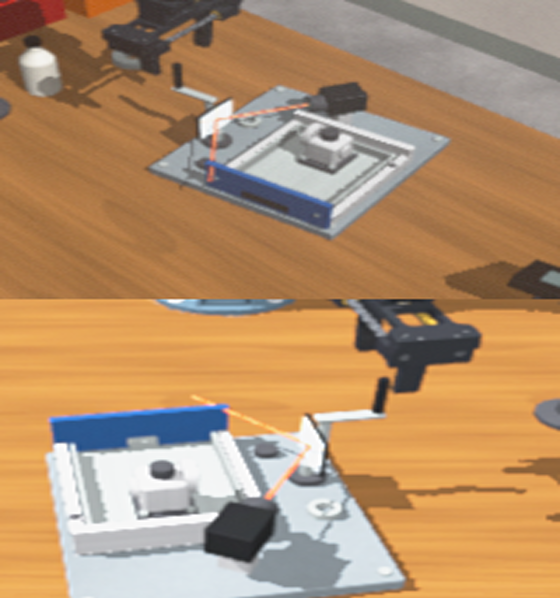

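View pics/wrist5.png

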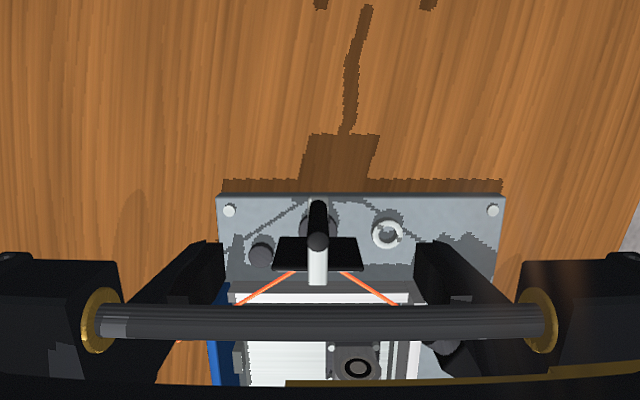

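Run:
```python
from h import *
W=load('wrist5'); print(plane(W,318,241,.195), plane(W,357,368,.085)); print(proj(W,[[.6036,.1193,.195]]))
```

```text
[0.6032111  0.12253098 0.195     ] [ 0.67229847 -0.04815721  0.085     ]
[[317.61811088 246.962577  ]]
```

Post, marker and TCP agree to within about 3 mm. Now descend and grip the post.

Emit:
{"name": "play_rows", "arguments": {"commands": [[0,0.1,-2,0,8.8],[0,0.1,-4,0,8.8],[0,0.1,-5.9,0,8.8],[0,0.1,-5.9,0,4],[0,0.1,-5.9,0,1.5],[0,0.1,-5.9,0,0.5],[0,0.1,-5.9,0,0.5],[0,0.1,-5.9,0,0.5],[0,0.1,-5.9,0,0.5]], "force": 15}}

```text
t: 9.1
eef_pos: [0.6036, 0.1205, 0.1759]
tcp_rot: [-0.704, 0.704, 0.063, -0.063]
force: [-0.0, -0.6, -0.1]
finger_gap: 0.0302
```

Emit:
{"name": "play_rows", "arguments": {"commands": [[0,0,0,0,0.5],[0,0,0,0,0.5],[0,0,0,0,0.5],[0,0,0,0,0.5],[0,0,0,0,0.5]]}}

```text
t: 9.72
eef_pos: [0.6035, 0.1205, 0.1757]
tcp_rot: [-0.704, 0.704, 0.063, -0.063]
force: [-1.3, 0.2, 1.6]
finger_gap: 0.0113
```

Emit:
{"name": "play_rows", "arguments": {"commands": [[-0.59,-0.14,0,0.1,0.5],[-1.18,-0.34,0,0.2,0.5],[-1.73,-0.59,0,0.3,0.5],[-2.25,-0.89,0,0.4,0.5],[-2.74,-1.25,0,0.5,0.5],[-3.21,-1.66,0,0.6,0.5],[-3.41,-1.87,0,0.65,0.5],[-3.41,-1.87,0,0.65,0.5],[-3.41,-1.87,0,0.65,0.5]]}}

```text
t: 10.85
eef_pos: [0.5699, 0.1022, 0.1757]
tcp_rot: [0.647, -0.647, -0.285, 0.284]
force: [3.3, 2.8, -3.1]
finger_gap: 0.0119
```

Run:
```python
from h import *
grab('side','side6'); grab('wrist','wrist6');grab('scene','scene6')
a=cv2.imread('pics/side6.png')[145:265,270:400]; b=cv2.imread('pics/scene6.png')[150:270,260:390]
cv2.imwrite('pics/c6.png',cv2.resize(np.hstack([a,b]),None,fx=3,fy=3,interpolation=cv2.INTER_CUBIC))
s=ctrl.observe(); print({k:np.round(v,3) for k,v in s.items()})
```

```text
{'t': np.float64(11.0), 'joint_pos': array([-0.028,  0.281,  1.674,  0.   ,  1.186, -0.857]), 'joint_velocities': array([-0.001, -0.001,  0.002, -0.002,  0.004, -0.004]), 'effort': array([ -1.807, -46.307, -30.668,  -0.973,   0.933,   0.055]), 'eef_pos': array([0.57 , 0.102, 0.176]), 'tcp_rot': array([ 0.647, -0.647, -0.285,  0.284]), 'force': array([ 2.954,  4.685, -2.045]), 'wrist_torque': array([ 0.462, -0.453,  0.006]), 'finger_gap': np.float64(0.011)}
```

View pics/c6.png

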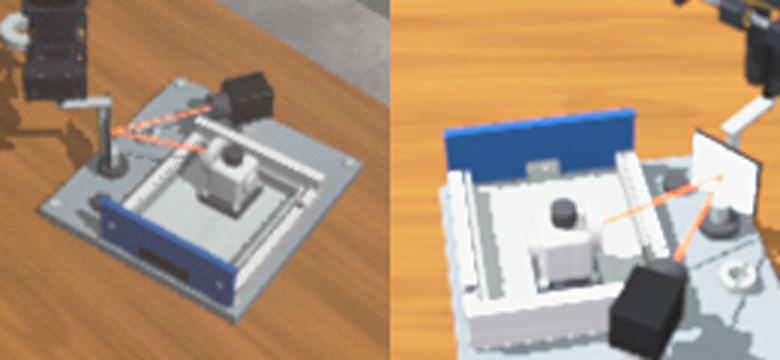

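View pics/wrist6.png

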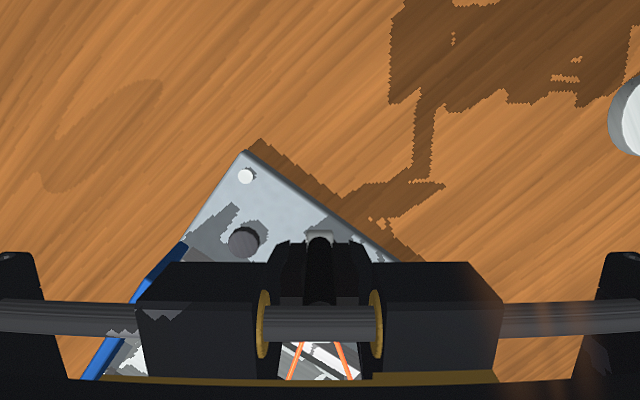

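The post is held and the beam now falls on the housing, near (205,152) in the left half of the zoom. I'll measure the beam's lateral miss at the marker.

```bash
cat > beam.py <<'E'
from h import *
import sys
m=np.array([.6724,-.0472]); 
for n in sys.argv[1:]:
    im=load(n); c=im['color'].astype(int)
    k=(c[...,0]-c[...,2]>70)&(c[...,0]>200)&(c[...,0]-c[...,1]>60)
    vs,us=np.nonzero(k); P=np.array([plane(im,u,v,.085)[:2] for u,v in zip(us,vs)])
    h=np.array([.6143,.0604]); r=P-h; d=np.hypot(*r.T); a=np.degrees(np.arctan2(r[:,1],r[:,0]))
    s=(d<.16)&(d>.03)
    for lo,hi in((-90,-45),(-45,0)):
        q=P[s&(a>lo)&(a<hi)]
        if len(q)<4: continue
        vx,vy,x0,y0=cv2.fitLine(q.astype(np.float32),cv2.DIST_HUBER,0,.01,.01).ravel()
        if vy>0: vx,vy=-vx,-vy
        e=np.array([vx,vy]); l=(m-[x0,y0])@np.array([-vy,vx]); 
        print(n,len(q),'ang',np.degrees(np.arctan2(vy,vx)),'marker y in line frame',l,'far end',q[np.argmax((q-h)@e)], 'hinge off',(h-[x0,y0])@np.array([-vy,vx]))
E
python3 beam.py side6 scene6
```

```text
side6 23 ang -59.26866 marker y in line frame -0.0009768769160456436 far end [ 0.66627523 -0.03896973] hinge off 0.004066943411474695
side6 11 ang -26.63175 marker y in line frame -0.07254231924126556 far end [0.72207942 0.00947987] hinge off -0.002401620143751424
scene6 28 ang -60.958473 marker y in line frame -0.002826562465515423 far end [ 6.54487137e-01 -6.13745318e-04] hinge off -0.0013878350687888514
scene6 19 ang -25.949432 marker y in line frame -0.07553536947558363 far end [0.71858989 0.01335542] hinge off -0.00420680539498768
```

Emit:
{"name": "play_rows", "arguments": {"commands": [[0,0,0,0,0.5],[0,0,0,0,0.5],[0,0,0,0,0.5],[0,0,0,0,0.5],[0,0,0,0,0.5],[0,0,0,0,0.5]]}}

```text
t: 11.75
eef_pos: [0.5695, 0.1019, 0.1757]
tcp_rot: [0.647, -0.647, -0.285, 0.285]
force: [3.6, 5.0, -2.1]
finger_gap: 0.0115
```

```bash
python3 - <<'E'
from h import *
D=grab('side','side7');grab('scene','scene7')
def pan(n):
    im=load(n); hsv=cv2.cvtColor(im['color'],cv2.COLOR_RGB2HSV); m=cv2.inRange(hsv,(105,100,20),(125,255,255)); m[:200]=0;m[:,:280]=0;m[:,360:]=0;m[270:]=0
    v,u=np.nonzero(m); return u.min(),u.max(),v.min(),v.max(),u.mean().round(2),v.mean().round(2)
print(pan('side4'),pan('side7'))
s=ctrl.observe(); print(s['eef_pos'],s['force'],s['finger_gap'],s['t'])
E
python3 beam.py side7 scene7
```

```text
(np.int64(303), np.int64(347), np.int64(211), np.int64(245), np.float64(326.45), np.float64(223.87)) (np.int64(303), np.int64(347), np.int64(211), np.int64(245), np.float64(325.58), np.float64(223.29))
[0.56955183 0.10184364 0.17574934] [ 2.96105546  2.55382318 -1.85142409] 0.011495562391960392 11.85
side7 23 ang -59.144283 marker y in line frame -0.0022579578298311115 far end [ 0.66994714 -0.03544224] hinge off 0.0030510757786054413
side7 10 ang -26.95303 marker y in line frame -0.07247623272177972 far end [0.72207942 0.00947987] hinge off -0.002898319389794276
scene7 31 ang -60.634624 marker y in line frame -0.004011460545561925 far end [ 0.65070497 -0.00301754] hinge off -0.0018816315500957317
scene7 19 ang -25.949432 marker y in line frame -0.07553536947558363 far end [0.71858989 0.01335542] hinge off -0.00420680539498768
```

Emit:
{"name": "play_rows", "arguments": {"commands": [[0.05,0.04,0,0,0.5],[0.05,0.04,0,0,0.5],[0.05,0.04,0,0,0.5],[0.05,0.04,0,0,0.5],[0.05,0.04,0,0,0.5],[0.05,0.04,0,0,0.5],[0.05,0.04,0,0,0.5],[0.05,0.04,0,0,0.5]]}}

```text
t: 12.85
eef_pos: [0.57, 0.1023, 0.1757]
tcp_rot: [0.647, -0.647, -0.285, 0.285]
force: [1.8, 4.4, 0.1]
finger_gap: 0.0115
```

```bash
python3 - <<'E'
from h import *
grab('side','side8');grab('scene','scene8')
E
python3 beam.py side8 scene8; python3 -c "
from h import *
s=ctrl.observe();print(s['force'],s['finger_gap'])
ctrl.close_job()"
```

```text
side8 22 ang -59.696964 marker y in line frame -0.0006817660414746043 far end [ 0.66627523 -0.03896973] hinge off 0.0034485980844923933
side8 10 ang -26.95303 marker y in line frame -0.07247623272177972 far end [0.72207942 0.00947987] hinge off -0.002898319389794276
scene8 34 ang -61.24523 marker y in line frame -0.0020854965049981384 far end [ 6.54487137e-01 -6.13745318e-04] hinge off -0.0012587581891774834
scene8 19 ang -25.949432 marker y in line frame -0.07553536947558363 far end [0.71858989 0.01335542] hinge off -0.00420680539498768
[1.5064179  3.83681424 0.0863313 ] 0.011447827951696993
the job is handed in; nothing more can be done
```

The drawer is home, and the mirror is held by its post with the beam on the marker. I handed the job in at about 13 s of the allowed 51 s; no verdict was reported.

- **Drawer:** I pushed it in with closed fingers. The force rose to about 3 N, dropped again as the roller passed, then rose to about 49 N along the push against the hard stop. After I let go, the panel's outline in the side view stayed within a pixel, including after the mirror was turned.
- **Mirror:** I gripped the post at 15 N and swung it about 0.64 rad. I then eased it back about 0.01 rad to centre the beam.
- **Last checks:** The beam passes 0.7 mm (side view) and 2.1 mm (scene view) from the marker, against 12 mm allowed. The two views disagree by about 1.5° in the beam's angle, worth about 3 mm at the marker at most. The finger gap is 11.4 mm on the 12 mm post, and the wrist feels about 4 N.
- **Not checked:** I never went near the loose parts, the bottle or the wrench, but I took no separate measurement of their positions at the end.

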